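Free the stuck tube carriage and run it home in the analyser's loader

ROBOT

A 6-joint arm with a two-finger parallel gripper is mounted at the origin on the work surface. World frame = base frame: x ahead of the robot, y to its left, z up, the work surface at z = 0. Lengths are in m, angles in degrees, forces in N, time in s.
With the tool pointing down it reaches from about 0.25 to 0.775 m from the base axis. Payload 4 kg.
Tool frame: the origin (TCP) lies on the front face of the gripper's body, between the roots of the fingers; the fingertips stand 97 mm ahead of it and the grasp point (between the pads) lies 78 mm ahead of it; z points along the fingers, y is the line along which they close (so a half turn about z gives the same grasp; the last joint's range is limited). The gripper opens to 94 mm and grips with 3 to 60 N. Pads are 16 mm wide; open, the fingers measure 119 mm over their backs; the gripper's body (75 mm by 177 mm) begins 78 mm behind the grasp point.
Start: joints at [-77.069, 4.996, 78.535, -0, 96.463, -5.907], TCP at [0.178, -0.521, 0.303] pointing down, gripper open.
Joint ranges: [-177.83, 177.83], [-43.37, 116.18], [15.69, 146.23], [-61.86, 241.86], [9.47, 152.12], [-147.06, 147.06]. Speed limits (degrees/s): [159.86, 159.86, 180, 180, 180, 180].

INTERFACE

Orientations are given as a 3x3 rotation matrix whose columns are the frame's x, y, z axes.
In Python, from bench import state, snapshot, camera_params, sign_off, cut_out gives the robot as it stands.
- The arm moves only by the tool send_rows, never from a script. Its argument "series" is a list of rows, each a list of 5 numbers: the shift along the tool's x, y, z scaled (see below), then the turn about the tool's z scaled (see below), then the opening, from 0 (shut) to 1 (fully open). In form: [[dx, dy, dz, roll, fingers], ...]. A call has 1 to 12 rows; each row is the pose to reach, as a shift and turn from the pose commanded when the call began, along the tool's axes at that moment; what a row does not reach only later rows make up. The controller multiplies each number of a shift by 200 mm and each number of a turn by pi/4 rad. A row lasts 1/10 s, in which the tool goes at most 50 mm and 8.59 degrees, less where a joint would pass 70% of its speed; a pose out of reach is approached as far as the arm can. A call with a number of a shift or a turn outside -1 to 1 is refused whole. A call with a gripper value outside its range is refused whole. The fingers move at their own pace and stop on an object; the grip force is fixed at half the most. Time passes only in rows, so rows that repeat a pose let the fingers close. It gives the time, the measured TCP pose, the force, the opening and the grip force at its end, in the units of the state.
- state(): the state, without advancing time (a new reading comes with each control period).
- snapshot(name): name is "scene" or "top" or "wrist"; returns the picture (480x640x3 uint8, red, green, blue); there is no depth.
- camera_params(name): a dict with "camera_matrix" (3x3 intrinsics, pixels), "dist_coeffs" ([k1, k2, p1, p2, k3] as OpenCV has them; the pictures are not rectified), "R" (3x3) and "t" (3): a world point X has camera coordinates R X + t. Camera axes: x right, y down, z forward; pixel columns grow to the right and rows downward; lengths in m; the calibration is good to about 2 mm. A picture is of the moment at which its call begins: read the wrist's pose just before it. camera_params takes no time and is no camera call; for the wrist camera it gives the pose at the moment of the call.
- sign_off(): hands the job in; it is judged then, once.
Trained networks look in the newest picture that a camera, given by its name, has taken for a name from the list of things; names that differ only in an ending like _2 or _b are one class to them, and where a whole thing is asked for, a point or a joint stands for the part that bears it (a point fixed in the world has none). Each returns a list of dicts, best first, with "p" (0 to 1); they miss things now and then, are a little off and sometimes report something else, mostly with a low value. They report only what shows in the picture. A call takes as long as a camera call. They do not tell look-alikes from the thing itself.
- cut_out(camera, label): "pixels" (480x640 bool, what is visible of it) and "centre" ([column, row] in pixels, amid what is visible of it).
The state is a dict: "clock": time; "joint_pos": joint angles; "joint_vel": joint speeds; "joint_torque": joint torques, N m; "ee_pos": TCP position; "orientation": TCP orientation; "force": force on the tool from outside, world axes, zero at the start; "ft_torque": the same for the moment, N m; "finger_gap": opening from 0.0 (shut) to 1.0 (fully open); "grip_force": force on a finger pad.
Only numpy, scipy, OpenCV 4.12 (cv2) and the standard library are available. Lean on these libraries where they do the work, as an engineer would, in place of code of your own. Each camera call takes 0.05 s, during which the arm holds its last target. There are 200 camera calls.

TASK

The tube carriage of the blood analyser's loader is stuck in its parked place. Push it by its upright tab along the rail until it breaks free, then run it on under the hood until it rests firmly against the end stop hidden in there, without ramming the stop. With the carriage left there, press the start button on top of the hood all the way down and let go, and do not disturb the drum, the jar and the tube rack standing around.

Things in the scene. Friction and masses are not known exactly. Their poses are not given: they have to be found in the camera images.
- loader: White flat loader bed fixed on the bench, 130 mm wide (its x), 430 mm long (its y, from -300 to +130 mm), 14 mm thick, with two steel rails along y, tops 26 mm above the bench. Origin at bench height on the rails' middle line. The carriage slides straight along its +y, against about 4 N of friction, and stays where it is left.
- carriage: Teal box 98 mm wide (x), 104 mm long (y), on the rails, full of capped tubes (tops 104 mm above the bench), with a flat tail behind (-y) that carries the push tab. 0.8 kg. Origin mid-box, 26 mm above the bench; axes as the loader's. A sprung detent holds it: 8 to 20 N along +y over the first 10 to 20 mm, then it is free; the end stop comes 100 to 160 mm from the start.
- tab (a point): Middle of the top edge (94 mm above the bench) of the upright aluminium push tab: a plate 45 mm wide (carriage x), 8 mm thick (carriage y), standing free above the flat tail (38 mm above the bench) on the carriage's middle line, with 97 mm of room to the teal box and open space behind. It always stays outside the hood.
- hood: Cream tunnel-shaped hood over the +y end of the rails, fixed, 136 mm wide (x), 170 mm long (y), 118 mm high. Origin at bench height, middle of its open (-y) mouth; axes as the loader's. Inside, hidden, at an unknown depth, is the end stop: a rubber buffer on a stiff spring (3 N per mm). A push of 8 to 15 N on the tab seats the carriage on it; over 20 N on the stop is ramming.
- start_top (a point): Centre of the top face of the start button, a light round push button of 32 mm diameter on the roof of the hood, 75 mm behind the hood's mouth; its axis is vertical.
- start (a joint): How far the start button is pressed, m: 0 up, 0.006 fully down (about 5 N); springs back when let go.
- drum: Bystander: loose steel drum with lid, 106 mm diameter, 92 mm high. Origin at the centre of its underside.
- jar: Bystander: loose specimen jar, 56 mm diameter, 65 mm high, on the robot's side of the loader. Origin at the centre of its underside.
- tuberack: Bystander: loose teal tube rack, 60 by 110 mm, 73 mm high. Origin at the centre of its underside.
There are look-alikes about, which are no part of the job. Several things look just like the hood: the one meant starts nearest to the robot's base.

How it is judged:
By the outcome, as a careful person would: the job done as asked, in the order asked, and still so for the second after the job is handed in, with the robot touching nothing.
It also fails if it takes over 64 s, if anything falls off the work surface, if the arm or the gripper's body presses on something with over 40 N, if the wrist force passes 120 N, or if a joint passes its speed limit or range.

## Working session

There is one attempt and no reset: what is moved stays moved. The work goes in short steps, Python scripts to look and compute and a tool call to move; the robot and the scene stay as the last step left them, time stands still between calls to the robot, and variables do not carry over. Pictures are saved under pics/ and viewed, at most 10 in all, crops included, and the job is handed in when it is done.

Besides the shell and the picture viewer there is one more tool, called after ">>>" by a JSON object that holds its "api" and its "payload", one argument or row to a line. send_rows: Moves the arm, as the interface text tells. Its arguments: {"type":"object","properties":{"series":{"type":"array","items":{"type":"array","items":{"type":"number","minimum":-1,"maximum":1}}}},"required":["series"]}

```bash
mkdir -p pics
python3 - <<'E'
from bench import *
import cv2
s=state();print({k:s[k] for k in('clock','ee_pos','orientation','force','finger_gap')})
for n in('scene','top'):
    cv2.imwrite(f'pics/{n}0.png',snapshot(n)[:,:,::-1])
    p=camera_params(n);print(n,p)
    for l in('carriage','tab','hood','start_top','loader','drum','jar','tuberack'):
        try:print(l,[(round(d['p'],2),[round(float(c)) for c in d['centre']],int(d['pixels'].sum())) for d in cut_out(n,l)])
        except Exception as e:print(l,e)
E
```

```text
{'clock': 0.0, 'ee_pos': array([ 0.17751294, -0.52021144,  0.30152384]), 'orientation': array([[ 9.46436058e-01,  3.22890915e-01, -4.94617090e-04],
       [ 3.22891217e-01, -9.46433667e-01,  2.13896282e-03],
       [ 2.22529398e-04, -2.18409906e-03, -9.99997590e-01]]), 'force': array([ 0.12964677, -0.21542352, -0.77046044]), 'finger_gap': 0.9986531874879124}
scene {'camera_matrix': array([[532.03620501,   0.        , 323.02559401],
       [  0.        , 532.03620501, 248.05406438],
       [  0.        ,   0.        ,   1.        ]]), 'dist_coeffs': array([0.01869717, 0.        , 0.        , 0.        , 0.        ]), 'R': array([[-0.99504423, -0.09872336, -0.01186094],
       [-0.05592831,  0.65431418, -0.75415183],
       [ 0.08221318, -0.74975106, -0.65659297]]), 't': array([0.5730784 , 0.22083505, 1.13226807])}
carriage [(0.76, [344, 290], 2276), (0.59, [401, 331], 867)]
tab [(0.97, [348, 289], 2217), (0.53, [326, 339], 208), (0.24, [350, 286], 3420)]
hood [(0.89, [302, 195], 3765), (0.71, [325, 367], 8070)]
start_top [(0.52, [325, 335], 205), (0.45, [302, 170], 79)]
loader [(0.67,
[... 343 characters left out ...]
]), 'dist_coeffs': array([-0.06546699,  0.        ,  0.        ,  0.        ,  0.        ]), 'R': array([[-7.17829817e-03, -9.99972256e-01, -1.98963576e-03],
       [-9.78891515e-01,  7.43335518e-03, -2.04245311e-01],
       [ 2.04254434e-01,  4.81503819e-04, -9.78917716e-01]]), 't': array([-0.13407617,  0.59170065,  1.11365525])}
carriage [(0.9, [279, 264], 3639)]
tab [(0.68, [281, 266], 3585)]
hood [(0.94, [187, 253], 6194), (0.77, [454, 197], 6583)]
start_top [(0.71, [470, 184], 185), (0.71, [312, 197], 2146), (0.51, [188, 243], 233)]
loader [(0.72, [294, 268], 7832)]
drum [(0.64, [315, 199], 2060), (0.35, [249, 326], 595)]
jar [(0.84, [249, 324], 619)]
tuberack [(0.79, [209, 184], 1669)]
```

View pics/top0.png

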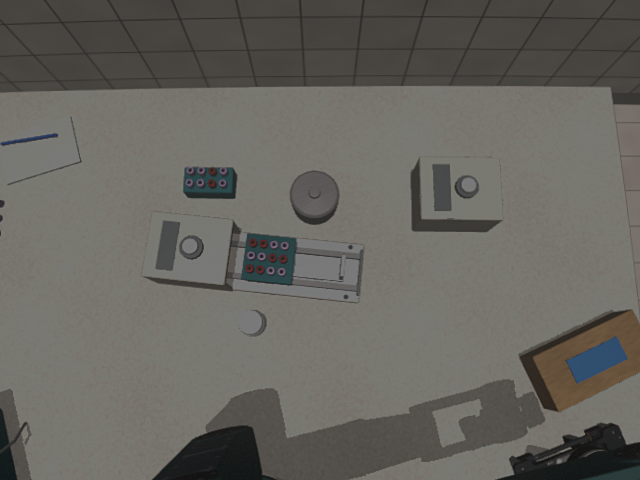

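View pics/scene0.png

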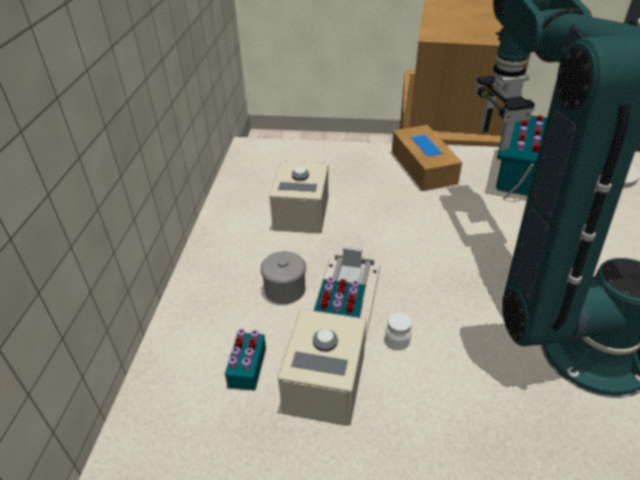

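```bash
cat > h.py <<'E'
from bench import *
import cv2, numpy as np
from scipy.optimize import minimize, least_squares
def P(n,X):
    p=camera_params(n) if isinstance(n,str) else n
    return cv2.projectPoints(np.float64(X).reshape(-1,3),cv2.Rodrigues(p['R'])[0],p['t'],p['camera_matrix'],p['dist_coeffs'])[0][:,0]
def ray(p,uv,z):
    "world point at height z seen at pixel uv"
    d=cv2.undistortPoints(np.float64([[uv]]),p['camera_matrix'],p['dist_coeffs'])[0,0]
    v=p['R'].T@np.r_[d,1];c=-p['R'].T@p['t']
    return c+v*(z-c[2])/v[2]
def box(x0,x1,y0,y1,z0,z1): return np.array([[x,y,z] for x in(x0,x1) for y in(y0,y1) for z in(z0,z1)])
def W(q,X):
    c,s=np.cos(q[2]),np.sin(q[2]);return np.c_[q[0]+c*X[:,0]-s*X[:,1],q[1]+s*X[:,0]+c*X[:,1],X[:,2]]
def sil(p,X):
    m=np.zeros((480,640),np.uint8);h=cv2.convexHull(P(p,X).astype(np.float32))
    cv2.fillConvexPoly(m,np.round(h*16).astype(np.int32),255,cv2.LINE_AA,4);return m/255.
E
python3 - <<'E'
from h import *
C={n:camera_params(n) for n in('scene','top')}
H={'scene':1,'top':0};snapshot('scene');snapshot('top')
M={}
for n in C:
    near={'scene':(325,367),'top':(187,253)}[n]
    M[n]=[d for d in cut_out(n,'hood') if np.hypot(*(np.array(d['centre'])-near))<15][0]['pixels'].astype(float)
# hood fit; q = hood mouth x,y,yaw
g0=ray(C['top'],(232,254),.118);print(g0)
f=lambda q,ns:sum(np.abs(sil(C[n],W(q,box(-.068,.068,0,.17,0,.118)))-M[n]).sum()/M[n].sum() for n in ns)
for ns in (('top',),('scene',),('scene','top')):
    r=min((minimize(f,[g0[0],g0[1],y],args=(ns,),method='Nelder-Mead',options=dict(initial_simplex=[[g0[0]+a,g0[1]+b,y+c] for a,b,c in((0,0,0),(.02,0,0),(0,.02,0),(0,0,.1))])) for y in(-.1,0.,.1)),key=lambda r:r.fun)
    print(ns,r.x,np.degrees(r.x[2]),r.fun)
q=r.x
for n in C:
  for d in cut_out(n,'start_top'): print(n,d['p'],[ray(C[n],d['centre'],.13)])
print('pred button',W(q,np.array([[0,.075,.13]])))
for n,l in(('top','drum'),('top','jar'),('top','tuberack')):
  d=max(cut_out(n,l),key=lambda d:d['p']);print(l,d['p'],ray(C[n],d['centre'],.07))
for uv in((364,243),(359,302)):print('corner',ray(C['top'],uv,.014))
im=snapshot('top');cv2.imwrite('pics/t1.png',cv2.resize(im[195:315,220:380,::-1],None,fx=5,fy=5,interpolation=cv2.INTER_CUBIC))
E
```

```text
[0.54635372 0.03664091 0.118     ]
('top',) [ 0.5496335   0.04198872 -0.13858   ] -7.940049219723959 0.14383967957029692
('scene',) [ 0.55126257  0.04374531 -0.0991839 ] -5.68281867372633 0.039037367257439025
('scene', 'top') [ 0.55167609  0.04333395 -0.0993814 ] -5.694134730263548 0.1919168458833298
scene 0.48 [array([0.55871404, 0.11631955, 0.13      ])]
top 0.78 [array([0.56365957, 0.12283348, 0.13      ])]
top 0.56 [array([ 0.67922925, -0.44362499,  0.13      ])]
pred button [[0.55911744 0.11796388 0.13      ]]
drum 0.66 [ 0.67922372 -0.12734838  0.07      ]
jar 0.57 [0.40709875 0.00384367 0.07      ]
tuberack 0.96 [0.71034956 0.09945262 0.07      ]
corner [ 0.58744085 -0.23732091  0.014     ]
corner [ 0.45772527 -0.22352582  0.014     ]
```

View pics/t1.png

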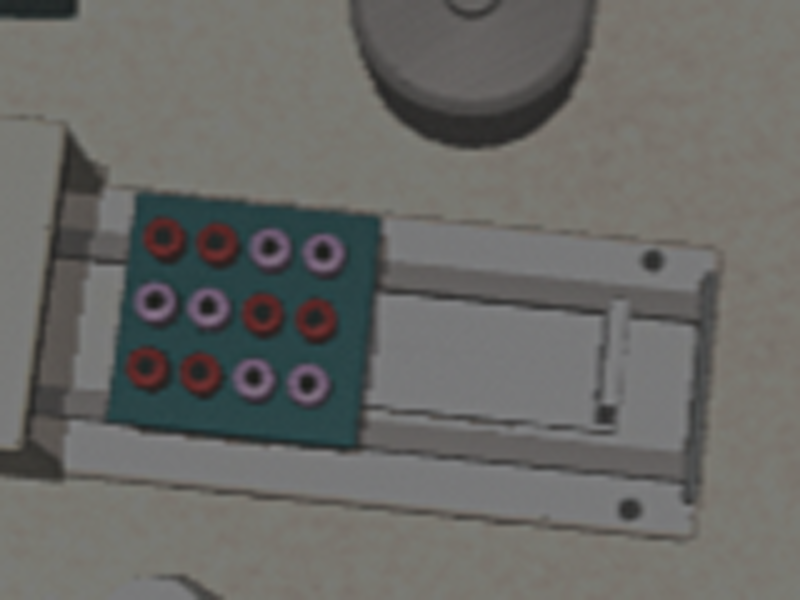

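```bash
cat >> h.py <<'E'
yaw=np.radians(-5.9);EX=np.array([np.cos(yaw),np.sin(yaw),0]);EY=np.array([-np.sin(yaw),np.cos(yaw),0])
O=np.array([.5543,.0679,0])
L=lambda X:(np.round([(X-O)@EX,(X-O)@EY,X[2]],4))
def plan(target,yawdeg=-5.9):
    s=state();R=s['orientation'];d=R.T@(target-s['ee_pos'])
    a=np.degrees(np.arctan2(R[1,0],R[0,0]));print('clock',s['clock'],'tcp',s['ee_pos'].round(4),'loader',L(s['ee_pos']),'units',(d/.2).round(4),'roll',round((a-yawdeg)/45,4),'F',s['force'].round(2))
E
python3 - <<'E'
from h import *
c=camera_params('top')
tab=ray(c,(343.4,265.4),.094);print(tab,L(tab))
for uv in((354,192+5),(0,0)):pass
for cr in((622,300),(612,405),(135,195),(380,215),(358,445),(108,420)):
    z=.094 if cr[0]>500 else .09
    print(cr,L(ray(c,(cr[0]/5+220,cr[1]/5+195),z)))
plan(tab-EY*.045+np.array([0,0,.2]))
E
```

```text
[ 0.52537171 -0.18762085  0.094     ] [-0.0025 -0.2571  0.094 ]
(622, 300) [ 0.0191 -0.2573  0.094 ]
(612, 405) [-0.0244 -0.257   0.094 ]
(135, 195) [ 0.0446 -0.0526  0.09  ]
(380, 215) [ 0.0459 -0.1547  0.09  ]
(358, 445) [-0.05   -0.1557  0.09  ]
(108, 420) [-0.0497 -0.053   0.09  ]
clock 1.4 tcp [ 0.1776 -0.5205  0.3027] loader [-0.3142 -0.6241  0.3027] units [ 2.0891 -0.8096  0.0434] roll 0.5498 F [-0.72 -1.02  0.6 ]
```

>>> {"api": "send_rows", "payload": {
  "series": [
    [0.2, -0.08, 0, 0.15, 0],
    [0.4, -0.16, 0, 0.3, 0],
    [0.6, -0.24, 0, 0.45, 0],
    [0.8, -0.32, 0, 0.55, 0],
    [1, -0.4, 0, 0.55, 0],
    [1, -0.4, 0, 0.55, 0],
    [1, -0.4, 0, 0.55, 0]
  ]
}}

```text
clock: 2.1
ee_pos: [0.3415, -0.3798, 0.3028]
orientation: [[0.995, -0.101, -0.0], [-0.101, -0.995, -0.001], [-0.0, 0.001, -1.0]]
force: [-0.3, 0.4, 0.1]
finger_gap: 0.44
grip_force: 0.0
```

Run:
```python
from h import *
plan(O-EY*.300-EX*.002+np.array([0,0,.3]))
```

```text
clock 2.1 tcp [ 0.3415 -0.3798  0.3028] loader [-0.1656 -0.4672  0.3028] units [ 0.8199 -0.8341  0.013 ] roll 0.0027 F [-0.33  0.41  0.07]
```

>>> {"api": "send_rows", "payload": {
  "series": [
    [0.15, -0.15, 0, 0, 0],
    [0.31, -0.31, 0, 0, 0],
    [0.47, -0.47, 0, 0, 0],
    [0.63, -0.63, 0, 0, 0],
    [0.79, -0.79, 0, 0, 0],
    [0.82, -0.834, 0.01, 0.003, 0],
    [0.82, -0.834, 0.01, 0.003, 0],
    [0.82, -0.834, 0.01, 0.003, 0]
  ]
}}

```text
clock: 2.9
ee_pos: [0.5203, -0.2328, 0.3004]
orientation: [[0.994, -0.107, -0.001], [-0.107, -0.994, -0.001], [-0.001, 0.001, -1.0]]
force: [-0.0, -0.5, 1.3]
finger_gap: 0.007
grip_force: 0.0
```

Run:
```python
from h import *
plan(O-EY*.300-EX*.002+np.array([0,0,.155]))
c=camera_params('wrist')
im=snapshot('wrist').copy()
for X in ((-.0225,-.261,.094),(.0225,-.261,.094),(-.0225,-.253,.094),(.0225,-.253,.094),(-.065,-.3,.014),(.065,-.3,.014)):
    u=P(c,O+EX*X[0]+EY*X[1]+[0,0,X[2]])[0];print(u)
    cv2.circle(im,tuple(int(round(v)) for v in u),2,(0,255,0),-1)
cv2.imwrite('pics/w1.png',im[:,:,::-1])
```

```text
clock 2.9 tcp [ 0.5203 -0.2328  0.3004] loader [-0.0029 -0.3026  0.3004] units [ 0.0051 -0.0136  0.7271] roll -0.0057 F [-0.04 -0.49  1.31]
[269.32031724 259.51592998]
[267.10638517 203.90759379]
[259.35684362 259.55193824]
[256.76244469 203.96841358]
[318.63078142 274.68919377]
[317.87986214 145.45053746]
```

View pics/w1.png

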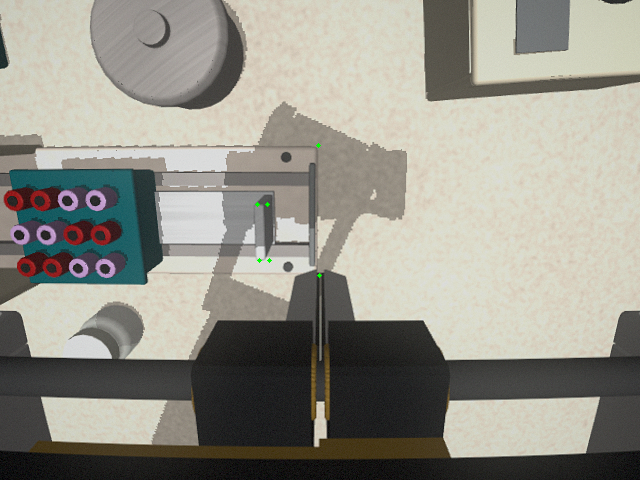

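>>> {"api": "send_rows", "payload": {
  "series": [
    [0.005, 0, 0.2, 0, 0],
    [0.005, 0, 0.4, 0, 0],
    [0.005, 0, 0.6, 0, 0],
    [0.005, 0, 0.7, 0, 0],
    [0.005, 0, 0.727, 0, 0],
    [0.005, 0, 0.727, 0, 0],
    [0.005, 0, 0.727, 0, 0],
    [0.005, 0, 0.727, 0, 0]
  ]
}}

```text
clock: 3.75
ee_pos: [0.5231, -0.2323, 0.1577]
orientation: [[0.994, -0.106, 0.004], [-0.106, -0.994, -0.002], [0.004, 0.002, -1.0]]
force: [0.1, 0.5, 0.3]
finger_gap: 0.005
grip_force: 0.0
```

>>> {"api": "send_rows", "payload": {
  "series": [
    [0, -0.02, 0, 0, 0],
    [0, -0.04, 0, 0, 0],
    [0, -0.05, 0, 0, 0],
    [0, -0.06, 0, 0, 0],
    [0, -0.065, 0, 0, 0],
    [0, -0.07, 0, 0, 0],
    [0, -0.075, 0, 0, 0],
    [0, -0.075, 0, 0, 0]
  ]
}}

```text
clock: 4.55
ee_pos: [0.5239, -0.2163, 0.1552]
orientation: [[0.994, -0.105, -0.0], [-0.105, -0.994, 0.0], [-0.0, 0.0, -1.0]]
force: [0.1, -0.6, 0.2]
finger_gap: 0.004
grip_force: 0.0
```

>>> {"api": "send_rows", "payload": {
  "series": [
    [0, -0.008, 0, 0, 0],
    [0, -0.016, 0, 0, 0],
    [0, -0.024, 0, 0, 0],
    [0, -0.03, 0, 0, 0],
    [0, -0.036, 0, 0, 0],
    [0, -0.042, 0, 0, 0],
    [0, -0.048, 0, 0, 0],
    [0, -0.05, 0, 0, 0],
    [0, -0.05, 0, 0, 0]
  ]
}}

```text
clock: 5.45
ee_pos: [0.525, -0.2064, 0.1553]
orientation: [[0.994, -0.105, 0.0], [-0.105, -0.994, -0.0], [0.0, 0.0, -1.0]]
force: [-0.1, 0.6, -0.9]
finger_gap: 0.008
grip_force: 0.0
```

>>> {"api": "send_rows", "payload": {
  "series": [
    [0, -0.004, 0, 0, 0],
    [0, -0.008, 0, 0, 0],
    [0, -0.012, 0, 0, 0],
    [0, -0.016, 0, 0, 0],
    [0, -0.02, 0, 0, 0],
    [0, -0.024, 0, 0, 0],
    [0, -0.024, 0, 0, 0]
  ]
}}

```text
clock: 6.15
ee_pos: [0.5254, -0.202, 0.1553]
orientation: [[0.994, -0.105, -0.0], [-0.105, -0.994, -0.001], [0.0, 0.001, -1.0]]
force: [-1.6, -1.8, 0.2]
finger_gap: 0.005
grip_force: 0.7
```

>>> {"api": "send_rows", "payload": {
  "series": [
    [0, -0.005, 0, 0, 0],
    [0, -0.01, 0, 0, 0],
    [0, -0.015, 0, 0, 0],
    [0, -0.02, 0, 0, 0],
    [0, -0.025, 0, 0, 0],
    [0, -0.025, 0, 0, 0]
  ]
}}

```text
clock: 6.75
ee_pos: [0.5256, -0.2001, 0.1555]
orientation: [[0.994, -0.107, -0.0], [-0.107, -0.994, -0.008], [0.0, 0.008, -1.0]]
force: [-1.4, -11.8, -2.6]
finger_gap: 0.005
grip_force: 5.8
```

>>> {"api": "send_rows", "payload": {
  "series": [
    [0, -0.005, 0, 0, 0],
    [0, -0.01, 0, 0, 0],
    [0, -0.015, 0, 0, 0],
    [0, -0.02, 0, 0, 0],
    [0, -0.025, 0, 0, 0],
    [0, -0.025, 0, 0, 0]
  ]
}}

```text
clock: 7.35
ee_pos: [0.5265, -0.193, 0.1554]
orientation: [[0.994, -0.106, 0.0], [-0.106, -0.994, -0.003], [0.0, 0.003, -1.0]]
force: [0.7, -4.9, -1.0]
finger_gap: 0.007
grip_force: 2.7
```

>>> {"api": "send_rows", "payload": {
  "series": [
    [0, -0.005, 0, 0, 0],
    [0, -0.01, 0, 0, 0],
    [0, -0.015, 0, 0, 0],
    [0, -0.02, 0, 0, 0],
    [0, -0.025, 0, 0, 0],
    [0, -0.025, 0, 0, 0]
  ]
}}

```text
clock: 7.95
ee_pos: [0.5271, -0.1859, 0.1552]
orientation: [[0.995, -0.105, -0.0], [-0.105, -0.995, 0.001], [-0.0, -0.001, -1.0]]
force: [0.4, -1.1, -0.4]
finger_gap: 0.009
grip_force: 0.0
```

>>> {"api": "send_rows", "payload": {
  "series": [
    [0, -0.01, 0, 0, 0],
    [0, -0.02, 0, 0, 0],
    [0, -0.03, 0, 0, 0],
    [0, -0.04, 0, 0, 0],
    [0, -0.05, 0, 0, 0],
    [0, -0.06, 0, 0, 0],
    [0, -0.07, 0, 0, 0],
    [0, -0.08, 0, 0, 0],
    [0, -0.09, 0, 0, 0],
    [0, -0.1, 0, 0, 0]
  ]
}}

```text
clock: 8.95
ee_pos: [0.5292, -0.1668, 0.1553]
orientation: [[0.994, -0.105, 0.0], [-0.105, -0.994, -0.0], [0.0, 0.0, -1.0]]
force: [-0.2, -4.0, -1.7]
finger_gap: 0.007
grip_force: 2.1
```

>>> {"api": "send_rows", "payload": {
  "series": [
    [0, -0.01, 0, 0, 0],
    [0, -0.02, 0, 0, 0],
    [0, -0.03, 0, 0, 0],
    [0, -0.04, 0, 0, 0],
    [0, -0.05, 0, 0, 0],
    [0, -0.06, 0, 0, 0],
    [0, -0.07, 0, 0, 0],
    [0, -0.08, 0, 0, 0],
    [0, -0.09, 0, 0, 0],
    [0, -0.1, 0, 0, 0]
  ]
}}

```text
clock: 9.95
ee_pos: [0.5314, -0.1469, 0.1553]
orientation: [[0.994, -0.105, 0.0], [-0.105, -0.994, -0.0], [0.0, 0.0, -1.0]]
force: [1.6, -3.6, -2.2]
finger_gap: 0.004
grip_force: 2.1
```

>>> {"api": "send_rows", "payload": {
  "series": [
    [0, -0.01, 0, 0, 0],
    [0, -0.02, 0, 0, 0],
    [0, -0.03, 0, 0, 0],
    [0, -0.04, 0, 0, 0],
    [0, -0.05, 0, 0, 0],
    [0, -0.06, 0, 0, 0],
    [0, -0.07, 0, 0, 0],
    [0, -0.08, 0, 0, 0]
  ]
}}

```text
clock: 10.75
ee_pos: [0.5331, -0.131, 0.1554]
orientation: [[0.994, -0.105, 0.0], [-0.105, -0.994, -0.0], [0.0, 0.0, -1.0]]
force: [2.4, -4.2, -1.4]
finger_gap: 0.01
grip_force: 2.1
```

>>> {"api": "send_rows", "payload": {
  "series": [
    [0, -0.01, 0, 0, 0],
    [0, -0.02, 0, 0, 0],
    [0, -0.03, 0, 0, 0],
    [0, -0.04, 0, 0, 0],
    [0, -0.05, 0, 0, 0],
    [0, -0.06, 0, 0, 0],
    [0, -0.07, 0, 0, 0],
    [0, -0.08, 0, 0, 0],
    [0, -0.09, 0, 0, 0],
    [0, -0.1, 0, 0, 0]
  ]
}}

```text
clock: 11.75
ee_pos: [0.5351, -0.1111, 0.1554]
orientation: [[0.994, -0.105, 0.0], [-0.105, -0.994, -0.0], [0.0, 0.0, -1.0]]
force: [2.6, -4.3, -0.2]
finger_gap: 0.009
grip_force: 2.1
```

>>> {"api": "send_rows", "payload": {
  "series": [
    [0, -0.005, 0, 0, 0],
    [0, -0.01, 0, 0, 0],
    [0, -0.015, 0, 0, 0],
    [0, -0.02, 0, 0, 0],
    [0, -0.025, 0, 0, 0]
  ]
}}

```text
clock: 12.25
ee_pos: [0.5357, -0.1062, 0.1554]
orientation: [[0.994, -0.105, 0.0], [-0.105, -0.994, -0.0], [0.0, 0.0, -1.0]]
force: [2.7, -3.3, 0.0]
finger_gap: 0.0
grip_force: 2.0
```

>>> {"api": "send_rows", "payload": {
  "series": [
    [0, -0.005, 0, 0, 0],
    [0, -0.01, 0, 0, 0],
    [0, -0.015, 0, 0, 0],
    [0, -0.02, 0, 0, 0],
    [0, -0.025, 0, 0, 0]
  ]
}}

```text
clock: 12.75
ee_pos: [0.5362, -0.1012, 0.1554]
orientation: [[0.994, -0.105, 0.0], [-0.105, -0.994, -0.0], [0.0, 0.0, -1.0]]
force: [2.7, -3.6, 0.1]
finger_gap: 0.003
grip_force: 2.0
```

>>> {"api": "send_rows", "payload": {
  "series": [
    [0, -0.005, 0, 0, 0],
    [0, -0.01, 0, 0, 0],
    [0, -0.015, 0, 0, 0],
    [0, -0.02, 0, 0, 0],
    [0, -0.025, 0, 0, 0]
  ]
}}

```text
clock: 13.25
ee_pos: [0.5367, -0.0963, 0.1553]
orientation: [[0.994, -0.105, 0.0], [-0.105, -0.994, -0.0], [0.0, 0.0, -1.0]]
force: [2.4, -4.0, 0.1]
finger_gap: 0.007
grip_force: 2.0
```

>>> {"api": "send_rows", "payload": {
  "series": [
    [0, -0.005, 0, 0, 0],
    [0, -0.01, 0, 0, 0],
    [0, -0.015, 0, 0, 0],
    [0, -0.02, 0, 0, 0],
    [0, -0.025, 0, 0, 0]
  ]
}}

```text
clock: 13.75
ee_pos: [0.5373, -0.0913, 0.1553]
orientation: [[0.994, -0.105, 0.0], [-0.105, -0.994, -0.0], [0.0, 0.0, -1.0]]
force: [2.1, -3.7, -0.2]
finger_gap: 0.006
grip_force: 2.0
```

>>> {"api": "send_rows", "payload": {
  "series": [
    [0, -0.005, 0, 0, 0],
    [0, -0.01, 0, 0, 0],
    [0, -0.015, 0, 0, 0],
    [0, -0.02, 0, 0, 0],
    [0, -0.025, 0, 0, 0]
  ]
}}

```text
clock: 14.25
ee_pos: [0.5378, -0.0863, 0.1554]
orientation: [[0.994, -0.105, 0.0], [-0.105, -0.994, -0.0], [0.0, 0.0, -1.0]]
force: [1.7, -4.0, 0.2]
finger_gap: 0.003
grip_force: 2.0
```

>>> {"api": "send_rows", "payload": {
  "series": [
    [0, -0.005, 0, 0, 0],
    [0, -0.01, 0, 0, 0],
    [0, -0.015, 0, 0, 0],
    [0, -0.02, 0, 0, 0],
    [0, -0.025, 0, 0, 0]
  ]
}}

```text
clock: 14.75
ee_pos: [0.5383, -0.0814, 0.1554]
orientation: [[0.994, -0.105, 0.0], [-0.105, -0.994, -0.0], [0.0, 0.0, -1.0]]
force: [2.7, -3.7, 0.4]
finger_gap: 0.002
grip_force: 2.0
```

>>> {"api": "send_rows", "payload": {
  "series": [
    [0, -0.005, 0, 0, 0],
    [0, -0.01, 0, 0, 0],
    [0, -0.015, 0, 0, 0],
    [0, -0.02, 0, 0, 0],
    [0, -0.025, 0, 0, 0]
  ]
}}

```text
clock: 15.25
ee_pos: [0.5388, -0.0764, 0.1553]
orientation: [[0.994, -0.105, 0.0], [-0.105, -0.994, -0.0], [0.0, 0.0, -1.0]]
force: [2.1, -5.1, -0.4]
finger_gap: 0.002
grip_force: 2.0
```

>>> {"api": "send_rows", "payload": {
  "series": [
    [0, -0.005, 0, 0, 0],
    [0, -0.01, 0, 0, 0],
    [0, -0.015, 0, 0, 0],
    [0, -0.02, 0, 0, 0],
    [0, -0.025, 0, 0, 0]
  ]
}}

```text
clock: 15.75
ee_pos: [0.5393, -0.0714, 0.1553]
orientation: [[0.994, -0.105, 0.0], [-0.105, -0.994, -0.0], [0.0, 0.0, -1.0]]
force: [2.9, -4.3, 0.0]
finger_gap: 0.006
grip_force: 2.0
```

>>> {"api": "send_rows", "payload": {
  "series": [
    [0, -0.005, 0, 0, 0],
    [0, -0.01, 0, 0, 0],
    [0, -0.015, 0, 0, 0],
    [0, -0.02, 0, 0, 0],
    [0, -0.025, 0, 0, 0]
  ]
}}

```text
clock: 16.25
ee_pos: [0.5399, -0.0664, 0.1553]
orientation: [[0.994, -0.105, 0.0], [-0.105, -0.994, -0.0], [0.0, 0.0, -1.0]]
force: [3.3, -4.3, 1.0]
finger_gap: 0.005
grip_force: 2.0
```

>>> {"api": "send_rows", "payload": {
  "series": [
    [0, -0.005, 0, 0, 0],
    [0, -0.01, 0, 0, 0],
    [0, -0.015, 0, 0, 0],
    [0, -0.02, 0, 0, 0],
    [0, -0.025, 0, 0, 0]
  ]
}}

```text
clock: 16.75
ee_pos: [0.5403, -0.0615, 0.1553]
orientation: [[0.994, -0.105, -0.0], [-0.105, -0.994, -0.0], [-0.0, 0.0, -1.0]]
force: [1.9, -4.6, -0.2]
finger_gap: 0.002
grip_force: 2.0
```

>>> {"api": "send_rows", "payload": {
  "series": [
    [0, -0.005, 0, 0, 0],
    [0, -0.01, 0, 0, 0],
    [0, -0.015, 0, 0, 0],
    [0, -0.02, 0, 0, 0],
    [0, -0.025, 0, 0, 0]
  ]
}}

```text
clock: 17.25
ee_pos: [0.5409, -0.0565, 0.1553]
orientation: [[0.994, -0.105, 0.0], [-0.105, -0.994, -0.0], [0.0, 0.0, -1.0]]
force: [1.8, -3.9, 1.4]
finger_gap: 0.003
grip_force: 2.0
```

>>> {"api": "send_rows", "payload": {
  "series": [
    [0, -0.005, 0, 0, 0],
    [0, -0.01, 0, 0, 0],
    [0, -0.015, 0, 0, 0],
    [0, -0.02, 0, 0, 0],
    [0, -0.025, 0, 0, 0]
  ]
}}

```text
clock: 17.75
ee_pos: [0.5413, -0.0527, 0.1554]
orientation: [[0.994, -0.106, -0.0], [-0.106, -0.994, -0.003], [0.0, 0.003, -1.0]]
force: [1.4, -9.0, 0.6]
finger_gap: 0.007
grip_force: 4.2
```

>>> {"api": "send_rows", "payload": {
  "series": [
    [0, -0.005, 0, 0, 0],
    [0, -0.007, 0, 0, 0],
    [0, -0.007, 0, 0, 0],
    [0, -0.007, 0, 0, 0]
  ]
}}

```text
clock: 18.15
ee_pos: [0.5414, -0.052, 0.1554]
orientation: [[0.994, -0.106, -0.0], [-0.106, -0.994, -0.004], [0.0, 0.005, -1.0]]
force: [1.3, -9.4, 1.2]
finger_gap: 0.003
grip_force: 4.7
```

>>> {"api": "send_rows", "payload": {
  "series": [
    [0, -0.004, 0, 0, 0],
    [0, -0.006, 0, 0, 0],
    [0, -0.006, 0, 0, 0],
    [0, -0.006, 0, 0, 0],
    [0, -0.006, 0, 0, 0]
  ]
}}

```text
clock: 18.65
ee_pos: [0.5415, -0.0514, 0.1554]
orientation: [[0.994, -0.106, -0.001], [-0.106, -0.994, -0.006], [0.0, 0.006, -1.0]]
force: [1.2, -11.3, 0.5]
finger_gap: 0.006
grip_force: 5.5
```

>>> {"api": "send_rows", "payload": {
  "series": [
    [0, 0.02, 0, 0, 0],
    [0, 0.05, 0, 0, 0],
    [0, 0.1, 0, 0, 0],
    [0, 0.15, 0, 0, 0],
    [0, 0.15, -0.2, 0, 0],
    [0, 0.15, -0.4, 0, 0],
    [0, 0.15, -0.4, 0, 0],
    [0, 0.15, -0.4, 0, 0]
  ]
}}

```text
clock: 19.45
ee_pos: [0.5387, -0.0791, 0.2364]
orientation: [[0.994, -0.105, 0.002], [-0.105, -0.994, -0.0], [0.002, -0.0, -1.0]]
force: [-0.1, -0.1, 0.4]
finger_gap: 0.006
grip_force: 0.0
```

Run:
```python
from h import *
b=O+EY*(-.0246+.075)
print('button est',b)
plan(np.array([b[0],b[1],.27]))
c=camera_params('wrist')
im=snapshot('wrist').copy()
for z in(.118,.13):
  u=P(c,b+[0,0,z])[0];print(u);cv2.circle(im,tuple(int(round(v)) for v in u),2,(0,255,0),-1)
cv2.imwrite('pics/w2.png',im[:,:,::-1])
for n in('top','wrist','scene'):
  if n!='wrist':snapshot(n)
  for d in cut_out(n,'start_top'):print(n,d['p'],d['centre'],d['pixels'].sum(),ray(camera_params(n),d['centre'],.13))
```

```text
button est [0.55948074 0.11803302 0.        ]
clock 19.45 tcp [ 0.5387 -0.0791  0.2364] loader [-0.0004 -0.1478  0.2364] units [-6.000e-04 -9.912e-01 -1.681e-01] roll -0.0035 F [-0.09 -0.05  0.38]
[-16.06083025 273.59890334]
[-33.58754917 280.83127236]
top 0.55 [190.3, 243.5] 213 [0.56607401 0.11890649 0.13      ]
top 0.47 [472.2, 183.9] 191 [ 0.68601582 -0.45254197  0.13      ]
scene 0.73 [324.5, 336.2] 227 [0.56017133 0.11499518 0.13      ]
```

View pics/w2.png

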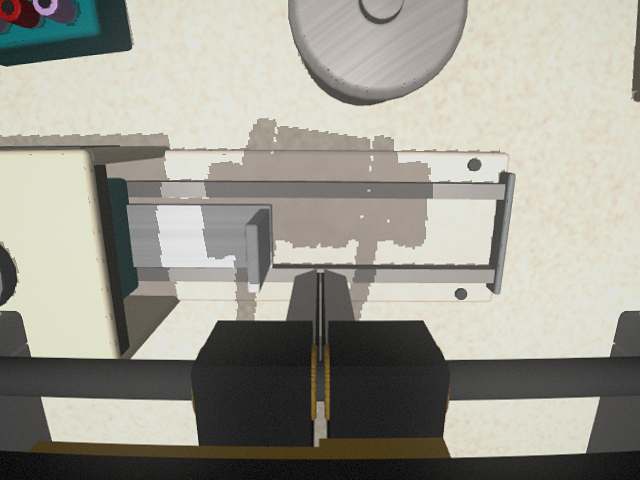

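>>> {"api": "send_rows", "payload": {
  "series": [
    [0, 0, -0.2, 0, 0],
    [0, -0.1, -0.4, 0, 0],
    [0, -0.3, -0.42, 0, 0],
    [0, -0.5, -0.42, 0, 0],
    [0, -0.7, -0.42, 0, 0],
    [0, -0.9, -0.42, 0, 0],
    [0, -0.985, -0.42, 0, 0],
    [0, -0.985, -0.42, 0, 0],
    [0, -0.985, -0.42, 0, 0]
  ]
}}

```text
clock: 20.65
ee_pos: [0.5592, 0.1164, 0.3187]
orientation: [[0.994, -0.105, -0.001], [-0.105, -0.994, -0.001], [-0.001, 0.001, -1.0]]
force: [-0.0, -0.0, -0.5]
finger_gap: 0.005
grip_force: 0.0
```

Run:
```python
from h import *
b=O+EY*(-.0246+.075)
plan(np.array([b[0],b[1],.24]))
c=camera_params('wrist')
im=snapshot('wrist').copy()
for d in cut_out('wrist','start_top'):print(d['p'],d['centre'],d['pixels'].sum(),ray(c,d['centre'],.13))
for z in(.118,.13):
  u=P(c,b+[0,0,z])[0];print(u);cv2.circle(im,tuple(int(round(v)) for v in u),2,(0,255,0),-1)
cv2.imwrite('pics/w3.png',im[:,:,::-1])
```

```text
clock 20.65 tcp [0.5592 0.1164 0.3187] loader [-1.000e-04  4.870e-02  3.187e-01] units [ 0.0007 -0.009   0.3935] roll -0.0034 F [-0.   -0.05 -0.46]
0.6 [315.1, 239.9] 1580 [0.56091357 0.12058735 0.13      ]
[318.77099501 237.33751197]
[318.73335989 241.40369205]
```

View pics/w3.png

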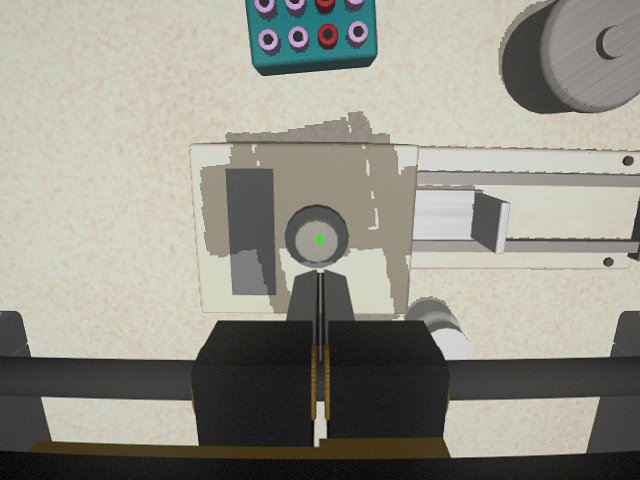

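Run:
```python
from h import *
im=snapshot('wrist');im2=snapshot('top');im3=snapshot('scene')
obs={}
d=cut_out('wrist','start_top')[0];obs['wrist']=d['centre']
m=d['pixels'].astype(np.uint8);print(cv2.fitEllipse(max(cv2.findContours(m,0,1)[0],key=len)))
g=cv2.cvtColor(im,cv2.COLOR_RGB2GRAY)[200:272,280:352]
print(cv2.HoughCircles(cv2.resize(g,None,fx=4,fy=4,interpolation=cv2.INTER_CUBIC),cv2.HOUGH_GRADIENT,1,5,param1=100,param2=20,minRadius=60,maxRadius=140)[0][:4]/4+[280,200,0])
obs['top']=min((d['centre'] for d in cut_out('top','start_top')),key=lambda c:abs(c[0]-189))
obs['scene']=min((d['centre'] for d in cut_out('scene','start_top')),key=lambda c:abs(c[1]-336))
print(obs)
C={n:camera_params(n) for n in obs}
r=least_squares(lambda X:np.concatenate([P(C[n],X)[0]-obs[n] for n in obs]),[.56,.118,.13]);print(r.x,r.fun.round(1))
plan(r.x)
print('tip proj',P(C['wrist'],state()['ee_pos']+.097*state()['orientation'][:,2]))
```

```text
((460.27838134765625, 217.21914672851562), (58.48621368408203, 112.22061157226562), 99.84502410888672)
[[315.625      236.625       31.60000038]
 [315.875      235.375       32.45000076]
 [315.625      241.375       20.875     ]
 [315.875      237.875       32.82500076]]
{'wrist': [458.1, 216.9], 'top': [187.4, 247.2], 'scene': [324.7, 335.3]}
[0.56804713 0.03478866 0.1385731 ] [-24.3   4.2  44.2  -5.8  -0.3 -33.5]
clock 21.05 tcp [0.5593 0.1163 0.3194] loader [0.     0.0487 0.3194] units [0.0866 0.4005 0.9041] roll -0.0048 F [-0.68  0.59  0.43]
tip proj [[321.96837835 288.93606948]]
```

>>> {"api": "send_rows", "payload": {
  "series": [
    [0, -0.017, 0.1, 0, 0],
    [0, -0.017, 0.25, 0, 0],
    [0, -0.017, 0.35, 0, 0],
    [0, -0.017, 0.4, 0, 0],
    [0, -0.017, 0.42, 0, 0],
    [0, -0.017, 0.42, 0, 0],
    [0, -0.017, 0.42, 0, 0]
  ]
}}

```text
clock: 21.75
ee_pos: [0.5602, 0.1205, 0.237]
orientation: [[0.994, -0.105, 0.003], [-0.105, -0.994, 0.0], [0.003, -0.0, -1.0]]
force: [-0.6, 0.0, 1.0]
finger_gap: 0.007
grip_force: 0.8
```

Run:
```python
from h import *
plan(np.array([.56,.12,.22]))
im=snapshot('wrist')
cv2.imwrite('pics/w4.png',im[130:370,200:440,::-1].repeat(2,0).repeat(2,1))
```

```text
clock 21.75 tcp [0.5602 0.1205 0.237 ] loader [0.0004 0.0529 0.237 ] units [-0.0009  0.0026  0.085 ] roll -0.0034 F [-0.65  0.01  0.95]
```

View pics/w4.png

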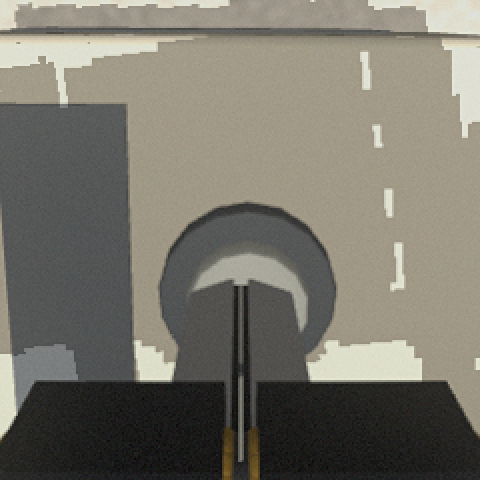

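>>> {"api": "send_rows", "payload": {
  "series": [
    [0.004, 0.009, 0, 0, 0],
    [0.004, 0.009, 0.01, 0, 0],
    [0.004, 0.009, 0.02, 0, 0],
    [0.004, 0.009, 0.03, 0, 0],
    [0.004, 0.009, 0.04, 0, 0],
    [0.004, 0.009, 0.04, 0, 0],
    [0.004, 0.009, 0.04, 0, 0]
  ]
}}

```text
clock: 22.5
ee_pos: [0.5609, 0.1188, 0.2313]
orientation: [[0.994, -0.105, 0.005], [-0.105, -0.994, 0.001], [0.005, -0.001, -1.0]]
force: [-2.5, 0.5, 14.1]
finger_gap: 0.007
grip_force: 7.0
```

>>> {"api": "send_rows", "payload": {
  "series": [
    [0, 0, 0.005, 0, 0],
    [0, 0, 0.008, 0, 0],
    [0, 0, 0.008, 0, 0],
    [0, 0, 0.008, 0, 0]
  ]
}}

```text
clock: 22.9
ee_pos: [0.5609, 0.1188, 0.2312]
orientation: [[0.994, -0.105, 0.006], [-0.105, -0.994, 0.001], [0.006, -0.001, -1.0]]
force: [-4.7, -0.4, 19.6]
finger_gap: 0.006
grip_force: 9.4
```

>>> {"api": "send_rows", "payload": {
  "series": [
    [0, 0, -0.01, 0, 0],
    [0, 0, -0.02, 0, 0],
    [0, 0, -0.025, 0, 0],
    [0, 0, -0.025, 0, 0],
    [0, 0, -0.025, 0, 0]
  ]
}}

```text
clock: 23.4
ee_pos: [0.561, 0.1188, 0.2314]
orientation: [[0.994, -0.105, 0.003], [-0.105, -0.994, 0.0], [0.003, -0.001, -1.0]]
force: [1.9, 0.9, 6.3]
finger_gap: 0.005
grip_force: 3.2
```

>>> {"api": "send_rows", "payload": {
  "series": [
    [0, 0, -0.005, 0, 0],
    [0, 0, -0.01, 0, 0],
    [0, 0, -0.01, 0, 0],
    [0, 0, -0.01, 0, 0]
  ]
}}

```text
clock: 23.8
ee_pos: [0.5605, 0.1186, 0.2326]
orientation: [[0.994, -0.105, 0.001], [-0.105, -0.994, -0.0], [0.001, 0.0, -1.0]]
force: [4.1, 1.0, 3.2]
finger_gap: 0.003
grip_force: 2.1
```

>>> {"api": "send_rows", "payload": {
  "series": [
    [0, 0, -0.005, 0, 0],
    [0, 0, -0.01, 0, 0],
    [0, 0, -0.01, 0, 0],
    [0, 0, -0.01, 0, 0]
  ]
}}

```text
clock: 24.2
ee_pos: [0.56, 0.1185, 0.2344]
orientation: [[0.994, -0.105, -0.001], [-0.105, -0.994, -0.0], [-0.001, 0.001, -1.0]]
force: [1.6, 0.4, 3.2]
finger_gap: 0.003
grip_force: 1.6
```

>>> {"api": "send_rows", "payload": {
  "series": [
    [0, 0, -0.02, 0, 0],
    [0, 0, -0.05, 0, 0],
    [0, 0, -0.2, 0, 0],
    [0, 0, -0.4, 0, 0],
    [0, 0, -0.5, 0, 0],
    [0, 0.2, -0.5, 0, 0],
    [0, 0.4, -0.5, 0, 0],
    [0, 0.6, -0.5, 0, 0],
    [0, 0.6, -0.5, 0, 0],
    [0, 0.6, -0.5, 0, 0]
  ]
}}

```text
clock: 25.2
ee_pos: [0.547, -0.0013, 0.3341]
orientation: [[0.994, -0.107, -0.002], [-0.107, -0.994, 0.001], [-0.002, -0.0, -1.0]]
force: [0.1, 0.1, 0.1]
finger_gap: 0.008
grip_force: 0.0
```

Run:
```python
from h import *
plan(np.array([.56,.12,.22]))
c=camera_params('wrist');im=snapshot('wrist').copy()
for X in ((-.0225,-.106-.008),(.0225,-.106-.008),(-.0225,-.106),(.0225,-.106)):
    u=P(c,O+EX*X[0]+EY*X[1]+[0,0,.094])[0];cv2.circle(im,tuple(int(round(v)) for v in u),2,(0,255,0),-1)
cv2.imwrite('pics/w5.png',im[:,:,::-1])
snapshot('top')
for l in('drum','jar','tuberack'):
  d=max(cut_out('top',l),key=lambda d:d['p']);print(l,d['p'],d['centre'])
```

```text
clock 25.2 tcp [ 0.547  -0.0013  0.3341] loader [-2.000e-04 -6.960e-02  3.341e-01] units [ 0.001  -0.6096  0.5707] roll -0.0056 F [0.05 0.07 0.05]
drum 0.78 [312.5, 194.8]
jar 0.58 [250.8, 324.3]Traceback (most recent call last):
  File "<stdin>", line 9, in <module>
ValueError: max() iterable argument is empty
```

View pics/w5.png

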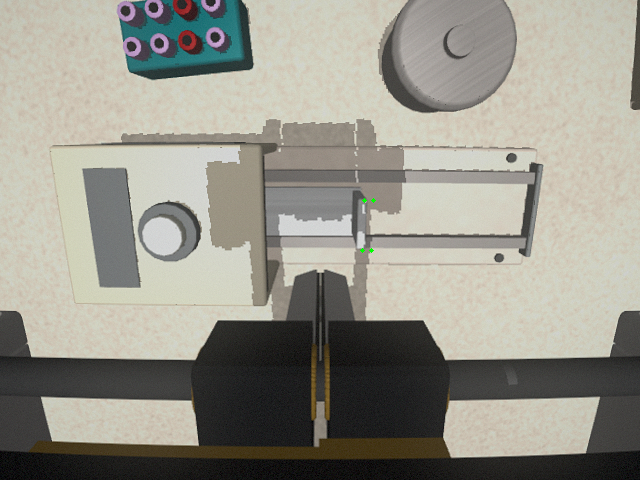

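The wrist view shows the carriage seated under the hood, with its tab at about (360, 222). The button is up at (160, 235), and the drum and rack stand where they were.

```bash
python3 -c "from bench import *; print(sign_off())"
```

```text
the job is handed in; nothing more can be done
None
```

I handed the job in at about 25 s of the 64 s allowed: the carriage slid about 150 mm and was seated on the end stop with a push of about 11 N. The start button was then pressed fully down and released. The drum and jar stayed in place in the final top view; the network missed the tube rack in that view, but the wrist camera showed it standing.

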